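# Click the spice carousel round to the knobbed jar

## Task

Using a fingertip against the upright tabs on the edge of the spice carousel, gently flick it round clockwise as seen from above until the jar with the ball knob on its lid is just one click short of the pointer on the foot; let it settle there, then flick it one last click so that this jar rests in line with the pointer, and take the hand away. Do not let the jar run past the pointer, keep off the jars, and leave the salt dispenser, the spoon rest and the comal on its easel where they are.

Things in the scene. Friction and masses are not known exactly. Their poses are not given: they have to be found in the camera images.
- carousel_base: grey fixed foot of the carousel, a disc 148 mm across, 12 mm high; origin on the shelf at the wheel's upright axis; its -x axis runs from that axis along the pointer. The white plastic wheel on it has a plate 160 mm across, top 22 mm above the shelf, with eight equal upright tabs spaced 45 deg round its edge, none marked
- tab (a point): outer end of one of the eight tabs, 111 mm from the axis, 33 mm above the shelf (it turns with the wheel). Each tab is a radial fin 10 mm thick, from 75 to 111 mm from the axis and from 14 to 52 mm above the shelf. This one comes 22.5 deg behind the knobbed jar (it trails as the wheel turns clockwise). At a click the nearest tabs lie 22.5 deg either side of the pointer line
- carousel (a joint): turn of the wheel in rad, growing clockwise from above; 0 with the knobbed jar in line with the pointer, -0.785 one click before. A sprung catch holds it at every 45 deg (0.785 rad): pushing a tab takes about 3 N; past half-way (0.39 rad) it snaps on by itself to the next click. It starts 2 to 4 clicks short, now and then poised half-way between two clicks
- knob_jar (a point): top of the ball knob (20 mm ball) on the lid of the one jar to be brought round, 102 mm above the shelf, 55 mm from the wheel axis
- pointer (a point): tip of the pointer, a flat grey tongue 14 mm wide and 8 mm high with a pointed end that sticks out of the foot on the robot's side, 148 mm from the wheel axis, on the shelf; the tabs pass over it with 6 mm to spare
- jars: the eight closed jars, fixed to the wheel and turning with it, 37 mm across on a circle of 55 mm radius (so out to 74 mm from the axis), mid-way between tabs; seven flat steel lids 78 mm above the shelf, one lid with a ball knob up to 102 mm. Origin on the wheel axis at shelf height, its -x axis points to the knobbed jar. Not to be touched
- salt: loose clear acrylic salt dispenser with a white push-button top, 56 mm across, 106 mm high, origin under its centre; a bystander close beside the carousel, on its left as seen from the robot (the +y side of the foot)
- spoon_rest: loose white ceramic spoon rest, round dish 98 mm across and 17 mm high, with a channel handle to 120 mm from its origin along its +x; origin under the dish's centre; a bystander beyond the carousel
- comal: loose cast iron comal, disc 150 mm across, 10 mm thick, leaning upright on a wooden easel, with a tab handle up to about 205 mm above the shelf; origin at the disc's centre, 100 mm above the shelf; a bystander

How it is judged:
By the outcome, as a careful person would: the job done as asked, in the order asked, and still so for the second after the job is handed in, with the robot touching nothing.
It also fails if it takes over 67 s, if anything falls off the work surface, if the arm or the gripper's body presses on something with over 40 N, if the wrist force passes 120 N, or if a joint passes its speed limit or range.

## Robot

A 6-joint arm with a two-finger parallel gripper is mounted at the origin on the work surface. World frame = base frame: x ahead of the robot, y to its left, z up, the work surface at z = 0. Lengths are in mm, angles in rad, forces in N, time in s.
With the tool pointing down it reaches from about 325 to 850 mm from the base axis. Payload 15.5 kg.
Tool frame: the origin (TCP) lies at the centre of the arm's flange, where the gripper is bolted on; the fingertips stand 191 mm ahead of it and the grasp point (between the pads) lies arm.hold_point_z ahead of it (arm.hold_point_z is the distance from the TCP to the grasp point, in mm); z points along the fingers, y is the direction in which the jaws open and shut (so a half turn about z gives the same grasp; the last joint's range is limited). The gripper opens to 91 mm and grips with 3 to 60 N. Pads are 32 mm wide; open, the fingers measure 118 mm over their backs; the gripper's body (76 mm by 178 mm) begins 60 mm behind the grasp point.
Start: joints at [1.135, 0.494, 1.345, -0, 1.302, -0.096], TCP at [208.307, 589.267, 404.715] pointing down, gripper open.
Joint ranges: [-2.91, 2.91], [-0.82, 2.16], [0.22, 2.67], [-1.22, 4.37], [0.12, 2.79], [-3.08, 3.08]. Speed limits (rad/s): [1.89, 1.89, 2.57, 3.01, 3.01, 3.01].

## Interface

Orientations are given as [roll, pitch, yaw] about the fixed x, y, z axes, in that order (R = Rz(yaw) Ry(pitch) Rx(roll)).
In Python, from plant import arm gives the robot as it stands. The module is installed in compiled form; this text tells all that it offers.
- The arm moves only by the tool step_arm, never from a script. Its argument "increments" is one flat list of numbers, 6 for each row, row after row: the shift along the tool's x, y, z in m, then the turn, a rotation vector about the tool's x, y, z in degrees. A call has 1 to 10 rows; each row is the pose to reach, as a shift and turn from the pose commanded when the call began, along the tool's axes at that moment; what a row does not reach only later rows make up. A row lasts 1/10 s, in which the tool goes at most 50 mm and 8.59 degrees, less where a joint would pass 70% of its speed; a pose out of reach is approached as far as the arm can. A call with a gripper value outside its range is refused whole. "fingers" is the opening, from -1 (shut) to 1 (fully open), set as the call begins (left out, the last holds). The fingers move at their own pace and stop on an object; "force" is the grip in N (left out, the last holds). Time passes only in rows, so rows that repeat a pose let the fingers close. It gives the time, the measured TCP pose, the force and the opening at its end, in the units of the state.
- arm.read_state(): the state, without advancing time (a new reading comes with each control period).
- arm.snapshot(name): name is "scene" or "side" or "wrist"; returns (picture, depth): 400x640x3 uint8, red, green, blue; 400x640 float32, mm along the optical axis (not along the pixel's ray), 0 where there is no reading.
- arm.camera_info(name): a dict with "mtx" (3x3 intrinsics, pixels), "R" (3x3) and "t" (3): a world point X has camera coordinates R X + t. Camera axes: x right, y down, z forward; pixel columns grow to the right and rows downward; lengths in mm; the calibration is good to about 2 mm. The wrist camera is an equidistant fisheye: a pixel r from the principal point sees the ray r / f radians off the axis. A picture is of the moment at which its call begins: read the wrist's pose just before it. camera_info takes no time and is no camera call; for the wrist camera it gives the pose at the moment of the call.
- arm.close_job(): hands the job in, once; it reports no verdict.
The state is a dict: "t": time; "joint_positions": joint angles; "dq": joint speeds; "joint_efforts": joint torques, N m; "eef_pos": TCP position; "orientation": TCP orientation; "ft_force": force on the tool from outside, world axes, zero at the start; "ft_torque": the same for the moment, N m; "grip_width": finger opening in mm.
Only numpy, scipy, OpenCV 4.12 (cv2) and the standard library are available. Lean on these libraries where they do the work, as an engineer would, in place of code of your own. Each camera call takes 0.05 s, during which the arm holds its last target.

## Working session

There is one attempt and no reset: what is moved stays moved. The work goes in short steps, Python scripts to look and compute and a tool call to move; the robot and the scene stay as the last step left them, time stands still between calls to the robot, and variables do not carry over. Pictures are saved under pics/ and viewed, and the job is handed in when it is done.

Besides the shell and the picture viewer there is one more tool, called after "Emit:" as name(argument=value, ...), one argument or row to a line, values as JSON. step_arm: Moves the arm, as the interface text tells. Its arguments: {"type":"object","properties":{"increments":{"type":"array"},"fingers":{"type":"number"},"force":{"type":"number"}},"required":["increments"]}

```bash
mkdir -p pics; python3 - <<'E'
from plant import arm
import cv2,numpy as np
s=arm.read_state();print(s['t'],s['eef_pos'],s['orientation'],s['grip_width'],arm.hold_point_z)
for n in ['scene','side','wrist']:
    c=arm.camera_info(n);p,d=arm.snapshot(n)
    cv2.imwrite(f'pics/{n}0.png',cv2.cvtColor(p,cv2.COLOR_RGB2BGR));np.savez(f'{n}0.npz',p=p,d=d,**c)
    print(n,c)
E
```

```text
0.0 [208.24004376 589.13088897 404.13726942] [-3.14036045e+00 -1.39373032e-04  2.80179793e+00] 91.29359333985535 172.0
scene {'mtx': array([[365.7328718 ,   0.        , 319.85980556],
       [  0.        , 365.7328718 , 202.72821608],
       [  0.        ,   0.        ,   1.        ]]), 'R': array([[-0.78196606,  0.62331794, -0.00195514],
       [ 0.44731908,  0.55898167, -0.69817271],
       [-0.43409069, -0.54682194, -0.7159267 ]]), 't': array([ 509.97984748, -179.87558418, 1265.28640866])}
side {'mtx': array([[371.78008534,   0.        , 310.30548765],
       [  0.        , 371.78008534, 199.1663787 ],
       [  0.        ,   0.        ,   1.        ]]), 'R': array([[-9.60655798e-01, -2.77741669e-01, -5.51014193e-05],
       [-1.86209221e-01,  6.44209582e-01, -7.41835656e-01],
       [ 2.06074170e-01, -7.12638464e-01, -6.70581730e-01]]), 't': array([593.18474597, 208.23747922, 740.63585795])}
wrist {'mtx': array([[309.70691629,   0.        , 329.87088483],
       [  0.        , 309.70691629, 199.46393923],
       [  0.        ,   0.        ,   1.        ]]), 'R': array([[ 0.33361691,  0.94270652, -0.00204366],
       [ 0.91459878, -0.32314283,  0.24307981],
       [ 0.22849253, -0.08296466, -0.97000414]]), 't': array([-624.03858119,  -28.37072865,  389.96355402])}
```

View pics/scene0.png

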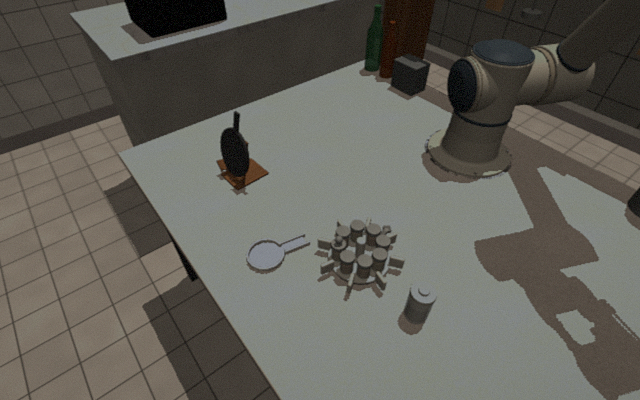

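View pics/side0.png

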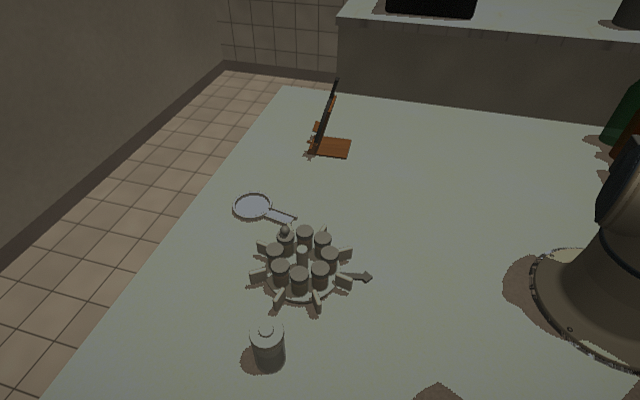

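View pics/wrist0.png

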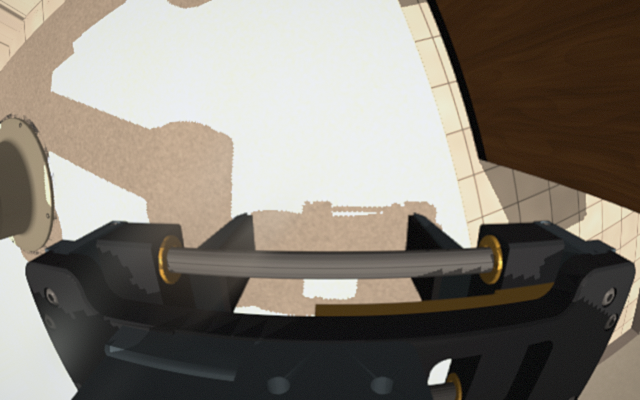

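The side picture shows the knob near (285,229), the pointer tip near (373,277), and the salt near (267,345). The scene picture shows the salt near (420,305), the spoon rest at (266,255) and the comal at (235,150). Next I'll zoom in and measure these points.

```bash
cat > h.py <<'E'
import numpy as np,cv2
def cloud(f):
    z=np.load(f);d=z['d'];K=z['mtx'];v,u=np.mgrid[:400,:640]
    X=np.stack([(u-K[0,2])/K[0,0]*d,(v-K[1,2])/K[1,1]*d,d],-1)
    W=(X-z['t'])@z['R']; W[d==0]=np.nan
    return z['p'],W
def plane(f,u,v,h):
    z=np.load(f);K=z['mtx'];r=np.array([(u-K[0,2])/K[0,0],(v-K[1,2])/K[1,1],1.])
    o=-z['R'].T@z['t'];w=z['R'].T@r
    return o+w*(h-o[2])/w[2]
E
python3 - <<'E'
from h import *
for n,(x0,x1,y0,y1) in {'side':(220,390,180,390),'scene':(230,450,200,340)}.items():
    p,W=cloud(n+'0.npz')
    c=cv2.cvtColor(p[y0:y1,x0:x1],cv2.COLOR_RGB2BGR);s=min(800//c.shape[1],600//c.shape[0])
    cv2.imwrite(f'pics/{n}0z.png',cv2.resize(cv2.convertScaleAbs(c,alpha=1.5),None,fx=s,fy=s,interpolation=cv2.INTER_CUBIC));print(n,s)
print('ptr',plane('side0.npz',373,277,8),'knob',plane('side0.npz',285,226,102))
# object points
for n in ['side','scene']:
    p,W=cloud(n+'0.npz');M=(W[...,2]>5)&(W[...,2]<230)&(np.hypot(W[...,0],W[...,1])>250)
    nl,lab,st,ce=cv2.connectedComponentsWithStats(M.astype(np.uint8))
    for i in range(1,nl):
        if st[i,4]>60:
            q=W[lab==i];print(n,st[i],q.min(0).round(),q.max(0).round(),np.median(q,0).round())
    t=W[(W[...,2]>72)&(W[...,2]<84)&M];print('lids',len(t),t.mean(0))
E
```

```text
side 2
scene 3
ptr [459.96154565  71.99625732   8.        ] knob [651.67811781  67.54943627 102.        ]
side [   0    0  155   71 5554] [ 2111. -1662.     5.] [2144. -541.  230.] [2128. -843.   85.]
side [  335     0   305   173 23978] [ -394. -1642.     5.] [ 810. -434.  230.] [   86. -1052.   139.]
side [ 307   77   45   82 1195] [ 603. -430.    5.] [ 730. -297.  228.] [ 667. -356.   11.]
side [ 233  191  140  124 7050] [ 462. -108.    5.] [835. 211. 103.] [615. 105.  45.]
side [ 249  316   37   58 1685] [578. 265.   6.] [633. 320. 109.] [600. 305.  98.]
lids 3467 [ 623.97528332 -335.54896395   78.11599037]
scene [   0    0  108   22 1249] [  493. -2429.     5.] [ 1084. -2373.   110.] [  902. -2406.    38.]
scene [   69     0   500   102 24756] [ -618. -1682.     5.] [811. -56. 230.] [  102. -1049.   143.]
scene [ 568   48   72   80 3339] [-616.   64.    5.] [-180.  315.  230.] [-604.  172.  106.]
scene [ 216  111   52   79 1853] [ 605. -449.    5.] [ 729. -297.  228.] [ 686. -365.   80.]
scene [628 187  12  29 214] [-178.  445.    5.] [-119.  491.   60.] [-140.  461.   25.]
scene [ 317  217   88   76 3869] [462.  -6.   5.] [716. 211. 103.] [618. 112.  52.]
scene [ 246  233   64   38 1193] [ 667. -107.    5.] [837.  -8.  22.] [776. -53.   8.]
scene [ 403  280   34   44 1030] [581. 265.   5.] [635. 320. 108.] [622. 299.  93.]
lids 2812 [ 341.0749118  -370.29204681   77.94036459]
```

View pics/side0z.png

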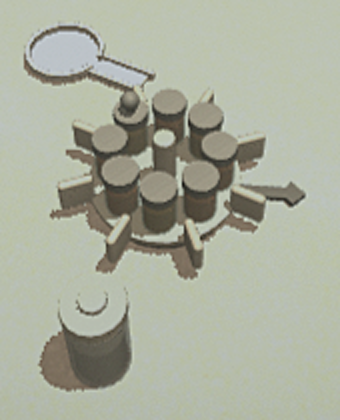

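View pics/scene0z.png

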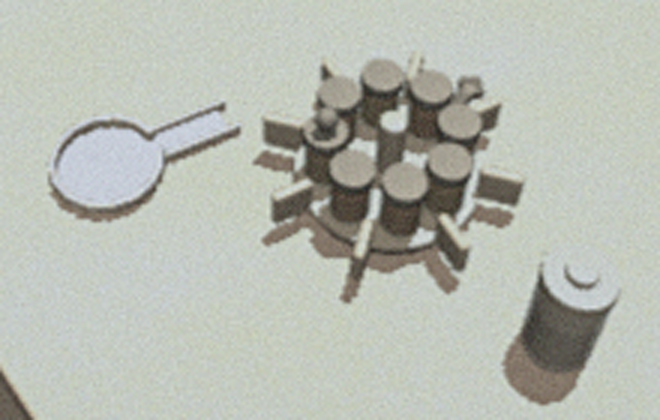

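```bash
cat >> h.py <<'E'
from scipy.optimize import least_squares
def wheel(names,c0=(606,106),verbose=1):
    P=np.concatenate([cloud(n)[1].reshape(-1,3) for n in names]);P=P[np.isfinite(P[:,0])]
    P=P[np.hypot(P[:,0]-c0[0],P[:,1]-c0[1])<165]
    lids=P[(P[:,2]>76)&(P[:,2]<80.5)];lids=lids[np.hypot(lids[:,0]-c0[0],lids[:,1]-c0[1])<85]
    knob=P[(P[:,2]>88)&(P[:,2]<108)&(np.hypot(P[:,0]-c0[0],P[:,1]-c0[1])<85)]
    # lids model: each pt within 18.5 of nearest centre; 
    best=None
    def cost(q):
        a=q[2]+np.arange(8)*np.pi/4
        C=np.c_[q[0]+55*np.cos(a),q[1]+55*np.sin(a)]
        d=np.linalg.norm(lids[:,None,:2]-C[None],axis=2).min(1)
        return np.r_[d]
    for a0 in np.arange(0,np.pi/4,.1):
        r=least_squares(cost,[*c0,a0],loss='soft_l1',f_scale=8)
        if best is None or r.cost<best.cost: best=r
    k=knob.mean(0) if len(knob) else None
    if verbose: print('n',len(lids),'axis',best.x[:2].round(1),'jar phase deg',np.degrees(best.x[2])%45,'knob',k,len(knob))
    return best.x,k,P
E
python3 - <<'E'
from h import *
for ns in (['side0.npz'],['scene0.npz'],['side0.npz','scene0.npz']):
    x,k,P=wheel(ns)
    r=np.hypot(*(P[:,:2]-x[:2]).T)
    t=P[(r>118)&(P[:,2]>4)&(P[:,2]<12)&(P[:,0]<x[0])]
    print('ptr pts',len(t),t.mean(0),'ptr ang',np.degrees(np.arctan2(*(t.mean(0)[:2]-x[:2])[::-1])),'tipmax r',r[(P[:,2]>4)&(P[:,2]<12)&(P[:,0]<500)].max())
    print('knob ang',np.degrees(np.arctan2(*(k[:2]-x[:2])[::-1])),np.hypot(*(k[:2]-x[:2])))
    f=P[(r>85)&(r<112)&(P[:,2]>48)&(P[:,2]<55)];a=np.degrees(np.arctan2(f[:,1]-x[1],f[:,0]-x[0]))
    print('tab hist',np.histogram(a%45,bins=15,range=(0,45))[0], 'phase',np.degrees(np.angle(np.exp(8j*np.radians(a)).mean()))/8%45)
E
```

```text
n 1620 axis [605.1 102.7] jar phase deg 11.723359826940168 knob [650.29152915  74.37366692  97.36163085] 75
ptr pts 99 [476.29594     77.66271784   8.26566729] ptr ang -169.01563361153958 tipmax r 155.33930345210018
knob ang -32.071081972317266 53.29105266477565
tab hist [  0   0   0   0   0   0   0   0   0   0 112 229  43   0   0] phase 33.97885164904876
n 1051 axis [607.7 102.2] jar phase deg 11.977172850771405 knob [654.8267637   73.75008142  97.70697632] 55
ptr pts 59 [485.36293738  75.4232722    7.68750994] ptr ang -167.64403393182775 tipmax r 156.6026009409489
knob ang -31.13536943756743 55.063385920085494
tab hist [  0   0   0   0   0   0   0   0   0   0  78 156  29   0   0] phase 33.95052939916844
n 2671 axis [606.  102.4] jar phase deg 11.845335700647826 knob [652.21028223  74.10984229  97.50773855] 130
ptr pts 157 [479.6137527   76.7785884    8.04989307] ptr ang -168.51597595135198 tipmax r 156.10683757456292
knob ang -31.490122021871795 54.246871247706636
tab hist [  0   0   0   0   0   0   0   0   0   1 209 354  86   0   0] phase 33.969895286986144
```

The wheel axis is at about (606, 102.5). The pointer lies at −168°, with a jar in line with it, so the wheel is resting at a click. The knob is at −33°, which makes it exactly 3 clicks short. I'll push along a chord on the robot's side, centred on the tab at −145.6°, with the fingers shut. First I'll stage high and outside the wheel.

Emit:
step_arm(
  increments=[-0.0346, -0.0333, 0, 0, 0, -4, -0.0692, -0.0667, 0, 0, 0, -8, -0.1038, -0.1, 0, 0, 0, -12, -0.1384, -0.1334, 0, 0, 0, -16, -0.173, -0.1667, 0, 0, 0, -20, -0.2076, -0.2, 0, 0, 0, -24, -0.2422, -0.2334, 0, 0, 0, -28, -0.2768, -0.2667, 0, 0, 0, -32, -0.3114, -0.3, 0, 0, 0, -36, -0.346, -0.3334, 0, 0, 0, -40],
  fingers=-1,
  force=10,
)

```text
t: 1.15
eef_pos: [423.8, 157.7, 404.8]
orientation: [-3.142, 0.0, -2.78]
ft_force: [1.4, 1.2, -0.5]
grip_width: 14.2
```

```bash
cat >> h.py <<'E'
from scipy.spatial.transform import Rotation as Ro
A=np.array([606.3,102.5]);al=np.radians(-145.6);er=np.array([np.cos(al),np.sin(al)]);et=np.array([np.sin(al),-np.cos(al)])
def go(s,rad,tan,tipz):
    R=Ro.from_euler('xyz',s['orientation'])
    T=np.r_[A+rad*er+tan*et,tipz+191];Rt=Ro.from_euler('xyz',[np.pi,0,al])
    return (R.inv().apply(T-s['eef_pos'])/1000).round(4),np.degrees((R.inv()*Rt).as_rotvec()).round(2)
def where(s):
    d=s['eef_pos'][:2]-A
    return (d@er).round(1),(d@et).round(1),round(s['eef_pos'][2]-191,1)
E
python3 -c "
from h import *;from plant import arm
s=arm.read_state();print(s['t'],s['joint_positions'],s['eef_pos'],where(s),go(s,145,-40,213))"
```

```text
1.15 [ 2.24069533e-01  2.51493757e-01  1.75121116e+00  1.93482392e-05
  1.13875671e+00 -1.70797858e+00] [423.83174404 157.72075779 404.77895635] (np.float64(119.4), np.float64(148.7), np.float64(213.8)) (array([-0.0198, -0.1894,  0.0008]), array([-0.00e+00,  1.00e-02, -1.37e+01]))
```

Emit:
step_arm(
  increments=[-0.004, -0.038, 0, 0, 0, -3, -0.008, -0.076, 0, 0, 0, -6, -0.012, -0.114, 0, 0, 0, -9, -0.016, -0.152, 0.01, 0, 0, -12, -0.0198, -0.1894, 0.03, 0, 0, -13.7, -0.0198, -0.1894, 0.06, 0, 0, -13.7, -0.0198, -0.1894, 0.09, 0, 0, -13.7, -0.0198, -0.1894, 0.12, 0, 0, -13.7, -0.0198, -0.1894, 0.14, 0, 0, -13.7, -0.0198, -0.1894, 0.14, 0, 0, -13.7],
)

```text
t: 2.15
eef_pos: [507.6, -10.8, 262.6]
orientation: [3.139, -0.003, -2.544]
ft_force: [-0.4, 0.5, 0.4]
grip_width: 0.3
```

```bash
cat > look.py <<'E'
import sys
from h import *;from plant import arm
i=sys.argv[1];s=arm.read_state();print(s['t'],where(s),s['ft_force'].round(1) if hasattr(s['ft_force'],'round') else s['ft_force'],s['grip_width'],go(s,145,-40,32))
ims=[]
for n in ['side','scene']:
    c=arm.camera_info(n);p,d=arm.snapshot(n);np.savez(f'{n}{i}.npz',p=p,d=d,**c)
    x0,x1,y0,y1={'side':(210,400,170,390),'scene':(230,450,120,340)}[n]
    ims.append(cv2.resize(cv2.convertScaleAbs(cv2.cvtColor(p[y0:y1,x0:x1],cv2.COLOR_RGB2BGR),alpha=1.5),(400,420),interpolation=cv2.INTER_CUBIC))
cv2.imwrite(f'pics/l{i}.png',np.hstack(ims))
for n in ['side','scene']: 
    try:
        P=cloud(f'{n}{i}.npz')[1].reshape(-1,3);P=P[np.isfinite(P[:,0])];r=np.hypot(*(P[:,:2]-A).T)
        k=P[(r<75)&(P[:,2]>89)&(P[:,2]<103)];j=P[(r<85)&(P[:,2]>76)&(P[:,2]<80.5)]
        def ang(q): return np.degrees(np.arctan2(q[...,1]-A[1],q[...,0]-A[0]))
        m=np.median(k,0);print(n,len(k),'knob',m,'ang',ang(m),'joint deg',-((ang(m)+168.1)%360),'lids phase',np.degrees(np.angle(np.exp(8j*np.radians(ang(j))).mean()))/8%45)
    except Exception as e: print(n,e)
E
python3 look.py 1
```

```text
2.15 (np.float64(145.4), np.float64(-37.7), np.float64(71.6)) [-0.4  0.5  0.4] 0.3179063527328344 (array([-0.0006, -0.0024,  0.0396]), array([ 0.17, -0.19, -0.18]))
side 72 knob [649.72043323  75.08323112  98.22357998] ang -32.26935909547546 joint deg -135.83064090452453 lids phase 11.843192291447492
scene 52 knob [655.19902444  74.18429461  98.7932624 ] ang -30.07362322633336 joint deg -138.02637677366664 lids phase 11.950481556817444
```

View pics/l1.png

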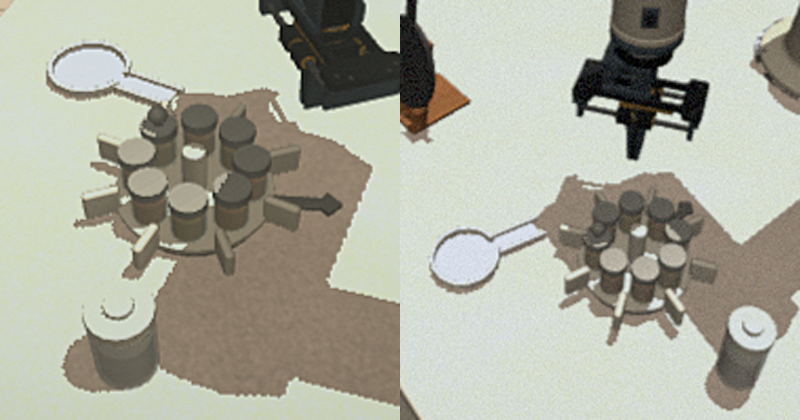

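Emit:
step_arm(
  increments=[-0.0005, -0.001, 0.02, 0, 0, 0, -0.0005, -0.001, 0.04, 0, 0, 0, -0.0005, -0.001, 0.04, 0, 0, 0],
)

```text
t: 2.55
eef_pos: [509.3, -11.3, 224.4]
orientation: [3.141, -0.001, -2.544]
ft_force: [-0.2, 0.0, 0.5]
grip_width: 0.4
```

```bash
python3 look.py 2
```

```text
2.55 (np.float64(144.4), np.float64(-39.1), np.float64(33.4)) [-0.2  0.   0.5] 0.4188514423146408 (array([ 0.0006, -0.0009,  0.0014]), array([ 0.04, -0.04, -0.17]))
side 69 knob [649.41353991  75.33430853  97.93676727] ang -32.21488646552057 joint deg -135.88511353447942 lids phase 11.890770323469962
scene 53 knob [655.50370168  74.28668781  98.20723605] ang -29.829880146264802 joint deg -138.2701198537352 lids phase 12.065956309897883
```

The picture shows the hand outside the wheel, with the shut fingers clear of the tabs and the wheel unmoved. I'll move in and start the first flick.

Emit:
step_arm(
  increments=[-0.015, 0, 0.0, 0, 0, 0, -0.03, 0, 0.0, 0, 0, 0, -0.042, 0, 0.0, 0, 0, 0, -0.042, 0.006, 0.0, 0, 0, 0, -0.042, 0.012, 0.0, 0, 0, 0, -0.042, 0.018, 0.0, 0, 0, 0, -0.042, 0.024, 0.0, 0, 0, 0, -0.042, 0.03, 0.0, 0, 0, 0, -0.042, 0.036, 0.0, 0, 0, 0, -0.042, 0.04, 0.0, 0, 0, 0],
)

```text
t: 3.65
eef_pos: [521.3, 45.7, 224.7]
orientation: [-3.142, 0.0, -2.544]
ft_force: [0.8, -1.8, 0.5]
grip_width: 0.5
```

```bash
python3 look.py 3
```

```text
3.65 (np.float64(102.2), np.float64(1.2), np.float64(33.7)) [ 0.8 -1.8  0.5] 0.5380657703422473 (array([ 0.0427, -0.0413,  0.0017]), array([-0.  ,  0.01, -0.16]))
side 67 knob [643.65150601  67.90819868  98.29584657] ang -42.803243262123516 joint deg -125.29675673787648 lids phase 1.3627541822352451
scene 52 knob [648.91593097  66.61175574  97.44338753] ang -40.10180783573384 joint deg -127.99819216426616 lids phase 1.0996198879662122
```

View pics/l3.png

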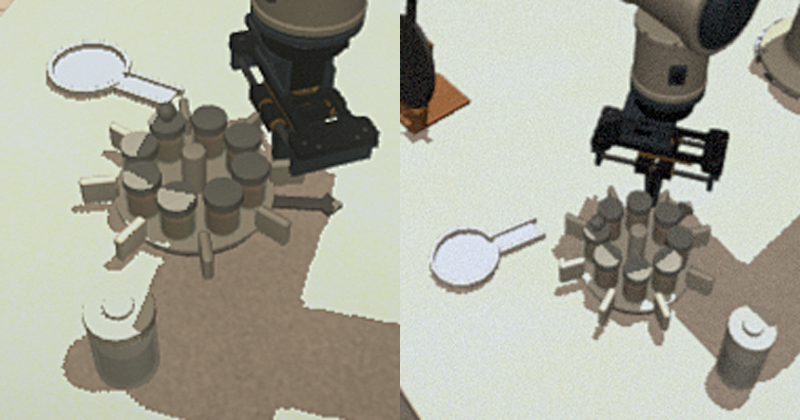

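The picture shows the finger on the tab and the wheel turned about 11°, with the push at about 2 N. I'll carry on past half-way, then withdraw radially.

Emit:
step_arm(
  increments=[0, 0.006, 0.0, 0, 0, 0, 0, 0.012, 0.0, 0, 0, 0, 0, 0.018, 0.0, 0, 0, 0, 0, 0.024, 0.0, 0, 0, 0, 0, 0.028, 0.0, 0, 0, 0, 0, 0.03, 0.0, 0, 0, 0],
)

```text
t: 4.35
eef_pos: [504.3, 70.6, 224.7]
orientation: [3.141, -0.0, -2.544]
ft_force: [-0.0, 0.2, -0.7]
grip_width: 0.5
```

```bash
python3 look.py 4
```

```text
4.35 (np.float64(102.2), np.float64(31.3), np.float64(33.7)) [-0.   0.2 -0.7] 0.5212217699114464 (array([ 0.0426, -0.0714,  0.0017]), array([ 0.02, -0.02, -0.15]))
side 70 knob [623.94204344  54.42589984  98.18829342] ang -69.8480724888018 joint deg -98.25192751119819 lids phase 20.809046095594915
scene 46 knob [624.47322977  51.189882    97.76404089] ang -70.49666217744566 joint deg -97.60333782255434 lids phase 15.544560073508716
```

View pics/l4.png

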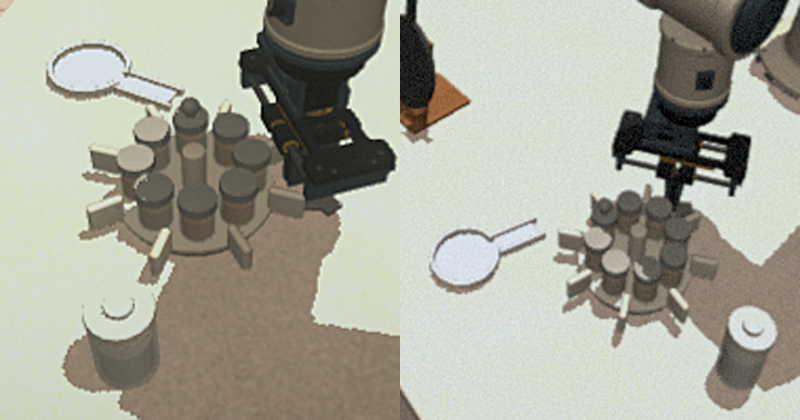

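The catch has taken over: the force is zero and the wheel is snapping ahead. I'll withdraw and go back to the start side.

Emit:
step_arm(
  increments=[0, 0, 0.0, 0, 0, 0, 0.015, 0, 0.0, 0, 0, 0, 0.03, 0, 0.0, 0, 0, 0, 0.043, 0, 0.0, 0, 0, 0, 0.043, -0.02, 0, 0, 0, 0, 0.043, -0.04, 0, 0, 0, 0, 0.043, -0.06, 0, 0, 0, 0, 0.043, -0.0714, 0, 0, 0, 0, 0.043, -0.0714, 0, 0, 0, 0],
)

```text
t: 5.35
eef_pos: [509.9, -14.1, 224.7]
orientation: [-3.141, 0.001, -2.546]
ft_force: [0.6, 0.1, 0.7]
grip_width: 0.8
```

```bash
python3 look.py 5
```

```text
5.35 (np.float64(145.4), np.float64(-41.7), np.float64(33.7)) [0.6 0.1 0.7] 0.7940417754319937 (array([-0.0004,  0.0017,  0.0017]), array([-0.04,  0.03, -0.25]))
side 68 knob [615.42633733  51.85193179  98.56658394] ang -79.7854142306445 joint deg -88.31458576935549 lids phase 11.49217413648939
scene 46 knob [620.41656848  50.4647063   98.38609081] ang -74.82164631519966 joint deg -93.27835368480034 lids phase 11.788338370977407
```

View pics/l5.png

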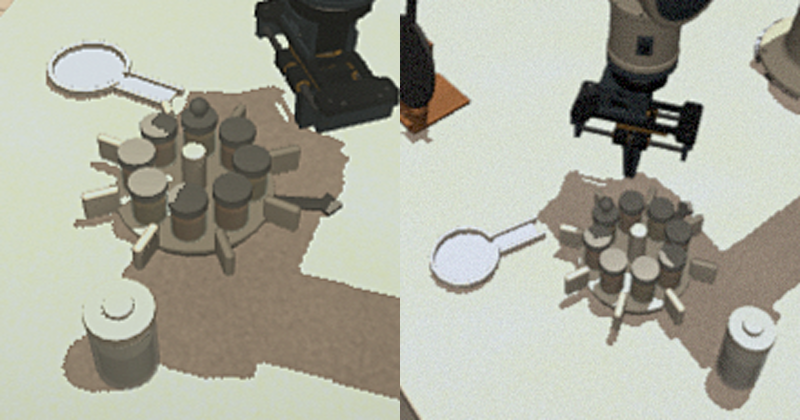

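The picture shows exactly one click made: the knob is now two short and the lid phase is back to 11.6°. Second flick, done the same way.

Emit:
step_arm(
  increments=[-0.015, 0, 0.0, 0, 0, 0, -0.03, 0, 0.0, 0, 0, 0, -0.043, 0.002, 0.0, 0, 0, 0, -0.043, 0.008, 0.0, 0, 0, 0, -0.043, 0.014, 0.0, 0, 0, 0, -0.043, 0.02, 0.0, 0, 0, 0, -0.043, 0.026, 0.0, 0, 0, 0, -0.043, 0.032, 0.0, 0, 0, 0, -0.043, 0.038, 0.0, 0, 0, 0, -0.043, 0.043, 0.0, 0, 0, 0],
)

```text
t: 6.45
eef_pos: [520.4, 47.0, 224.8]
orientation: [-3.141, 0.0, -2.544]
ft_force: [2.6, -0.5, 0.0]
grip_width: 0.8
```

Emit:
step_arm(
  increments=[0, 0.006, 0.0, 0, 0, 0, 0, 0.012, 0.0, 0, 0, 0, 0, 0.018, 0.0, 0, 0, 0, 0, 0.024, 0.0, 0, 0, 0, 0, 0.028, 0.0, 0, 0, 0, 0, 0.03, 0.0, 0, 0, 0],
)

```text
t: 7.05
eef_pos: [503.4, 71.9, 224.7]
orientation: [3.141, -0.0, -2.544]
ft_force: [0.3, -0.2, 0.2]
grip_width: 0.6
```

```bash
python3 look.py 6
```

```text
7.05 (np.float64(102.2), np.float64(32.8), np.float64(33.7)) [ 0.3 -0.2  0.2] 0.6299228056517664 (array([ 0.0426, -0.073 ,  0.0017]), array([ 0.02, -0.02, -0.15]))
side 70 knob [579.50890943  57.25331931  98.25367622] ang -120.63027300980208 joint deg -47.46972699019791 lids phase 17.293542750463025
scene 45 knob [579.66120428  60.0622845   97.45875982] ang -122.11711367238536 joint deg -45.98288632761464 lids phase 10.814118862586414
```

View pics/l6.png

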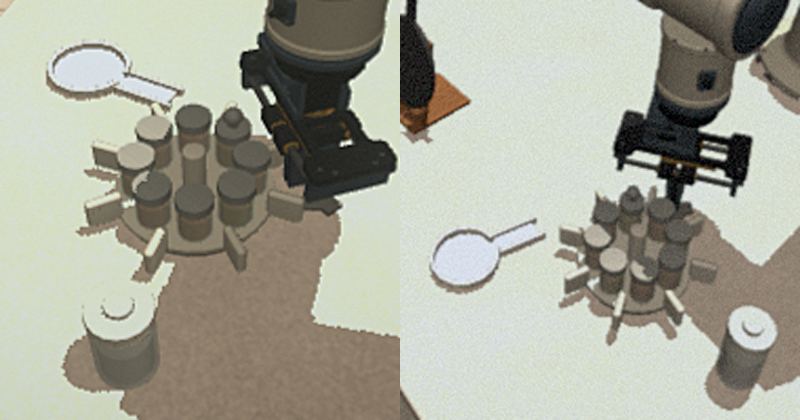

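The knob is snapping into the position one click short. I'll withdraw and let it settle, staying 3 mm higher for the last push so the gripper body passes well above the knob.

Emit:
step_arm(
  increments=[0, 0, 0.0, 0, 0, 0, 0.015, 0, 0.0, 0, 0, 0, 0.03, 0, 0.0, 0, 0, 0, 0.043, 0, 0.0, 0, 0, 0, 0.043, -0.02, 0, 0, 0, 0, 0.043, -0.04, -0.003, 0, 0, 0, 0.043, -0.06, -0.003, 0, 0, 0, 0.043, -0.0714, -0.003, 0, 0, 0, 0.043, -0.0714, -0.003, 0, 0, 0],
)

```text
t: 8.05
eef_pos: [509.0, -12.8, 227.7]
orientation: [-3.141, 0.001, -2.546]
ft_force: [-0.4, -0.0, 0.1]
grip_width: 0.3
```

Emit:
step_arm(
  increments=[0, 0, 0, 0, 0, 0, 0, 0, 0, 0, 0, 0, 0, 0, 0, 0, 0, 0, 0, 0, 0, 0, 0, 0, 0, 0, 0, 0, 0, 0, 0, 0, 0, 0, 0, 0, 0, 0, 0, 0, 0, 0, 0, 0, 0, 0, 0, 0, 0, 0, 0, 0, 0, 0, 0, 0, 0, 0, 0, 0],
)

```text
t: 9.05
eef_pos: [508.4, -11.8, 227.7]
orientation: [-3.142, 0.0, -2.544]
ft_force: [0.1, 1.0, 0.0]
grip_width: 0.4
```

Emit:
step_arm(
  increments=[0, 0, 0, 0, 0, 0, 0, 0, 0, 0, 0, 0, 0, 0, 0, 0, 0, 0, 0, 0, 0, 0, 0, 0, 0, 0, 0, 0, 0, 0, 0, 0, 0, 0, 0, 0, 0, 0, 0, 0, 0, 0, 0, 0, 0, 0, 0, 0, 0, 0, 0, 0, 0, 0, 0, 0, 0, 0, 0, 0],
)

```text
t: 10.05
eef_pos: [508.4, -11.8, 227.7]
orientation: [3.142, -0.0, -2.544]
ft_force: [-0.1, 0.4, 0.6]
grip_width: 0.3
```

```bash
python3 look.py 7
```

```text
10.05 (np.float64(145.3), np.float64(-39.0), np.float64(36.7)) [-0.1  0.4  0.6] 0.2698813817736006 (array([-0.0003, -0.001 ,  0.0047]), array([ 0.  , -0.  , -0.17]))
side 72 knob [574.76975157  59.98807674  98.00914594] ang -126.56359322643829 joint deg -41.53640677356171 lids phase 11.174390426655432
scene 48 knob [579.79842194  58.63470282  97.44279099] ang -121.13861616499821 joint deg -46.96138383500178 lids phase 11.320886808640424
```

View pics/l7.png

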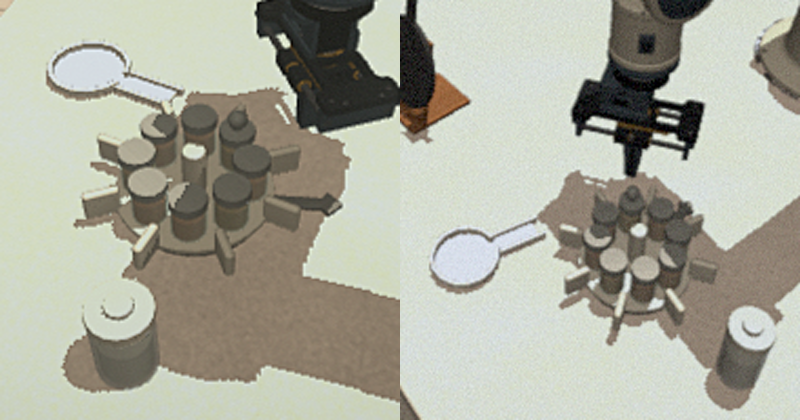

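The picture shows the wheel settled with the knobbed jar one click short of the pointer, and the hand clear. Last flick.

Emit:
step_arm(
  increments=[-0.015, 0, 0.0, 0, 0, 0, -0.03, 0, 0.0, 0, 0, 0, -0.043, 0, 0.0, 0, 0, 0, -0.043, 0.006, 0.0, 0, 0, 0, -0.043, 0.012, 0.0, 0, 0, 0, -0.043, 0.018, 0.0, 0, 0, 0, -0.043, 0.024, 0.0, 0, 0, 0, -0.043, 0.03, 0.0, 0, 0, 0, -0.043, 0.036, 0.0, 0, 0, 0, -0.043, 0.041, 0.0, 0, 0, 0],
)

```text
t: 11.15
eef_pos: [520.6, 46.7, 227.8]
orientation: [-3.141, 0.0, -2.544]
ft_force: [2.1, -1.8, -0.2]
grip_width: 0.1
```

Emit:
step_arm(
  increments=[0, 0.006, 0.0, 0, 0, 0, 0, 0.012, 0.0, 0, 0, 0, 0, 0.018, 0.0, 0, 0, 0, 0, 0.024, 0.0, 0, 0, 0, 0, 0.028, 0.0, 0, 0, 0, 0, 0.03, 0.0, 0, 0, 0],
)

```text
t: 11.75
eef_pos: [503.7, 71.5, 227.7]
orientation: [3.141, -0.0, -2.544]
ft_force: [0.4, 0.5, 0.2]
grip_width: 0.6
```

```bash
python3 look.py 8
```

```text
11.75 (np.float64(102.2), np.float64(32.4), np.float64(36.7)) [0.4 0.5 0.2] 0.5506040175024853 (array([ 0.0426, -0.0725,  0.0047]), array([ 0.01, -0.02, -0.15]))
side 77 knob [552.81416451  88.17607069  98.95663873] ang -165.00755341165103 joint deg -3.092446588348963 lids phase 18.26231954269861
scene 49 knob [556.43051643  92.98300308  98.32422612] ang -169.1956941932986 joint deg -358.90430580670136 lids phase 12.184200413642902
```

View pics/l8.png

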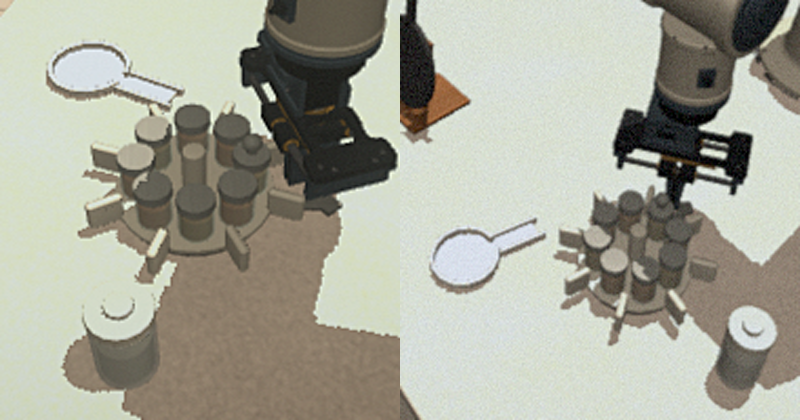

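The knobbed jar is snapping in towards the pointer. I'll withdraw radially and then raise the hand well clear.

Emit:
step_arm(
  increments=[0, 0, 0.0, 0, 0, 0, 0.015, 0, 0.0, 0, 0, 0, 0.03, 0, 0.0, 0, 0, 0, 0.045, 0, 0.0, 0, 0, 0, 0.06, 0, 0, 0, 0, 0, 0.075, 0, -0.02, 0, 0, 0, 0.08, -0.01, -0.05, 0, 0, 0, 0.08, -0.03, -0.08, 0, 0, 0, 0.08, -0.05, -0.11, 0, 0, 0, 0.08, -0.07, -0.14, 0, 0, 0],
)

```text
t: 12.85
eef_pos: [477.4, -32.6, 369.3]
orientation: [-3.141, 0.0, -2.544]
ft_force: [0.7, -0.1, -1.0]
grip_width: 0.5
```

Emit:
step_arm(
  increments=[0, -0.03, -0.02, 0, 0, 0, 0, -0.06, -0.03, 0, 0, 0, 0, -0.08, -0.03, 0, 0, 0, 0, -0.08, -0.03, 0, 0, 0, 0, -0.08, -0.03, 0, 0, 0, 0, -0.08, -0.03, 0, 0, 0, 0, -0.08, -0.03, 0, 0, 0, 0, -0.08, -0.03, 0, 0, 0],
)

```text
t: 13.65
eef_pos: [522.0, -97.4, 397.7]
orientation: [3.141, -0.0, -2.544]
ft_force: [-0.4, -0.2, 1.2]
grip_width: 1.0
```

```bash
python3 look.py 9; python3 - <<'E'
from h import *
x,k,P=wheel(['side9.npz','scene9.npz']);print(np.degrees(np.arctan2(*(k[:2]-x[:2])[::-1])))
for i in '09':
  for n in ['side','scene']:
    p,W=cloud(n+i+'.npz')
    for nm,c,r,h in [('salt',(607,293),50,(90,120)),('spoon',(776,-53),75,(5,30)),('comal',(680,-365),120,(20,230))]:
        m=(np.hypot(W[...,0]-c[0],W[...,1]-c[1])<r)&(W[...,2]>h[0])&(W[...,2]<h[1]);print(i,n,nm,m.sum(),W[m].mean(0).round(1))
E
```

```text
13.65 (np.float64(182.5), np.float64(-117.3), np.float64(206.7)) [-0.4 -0.2  1.2] 0.9622736490666973 (array([-0.0373,  0.0774,  0.1747]), array([ 0.01, -0.01, -0.13]))
side 78 knob [551.00046989  95.31312147  98.54763493] ang -172.59518716859424 joint deg -355.50481283140573 lids phase 10.976846443124185
scene 49 knob [556.15957324  93.49089145  97.80258625] ang -169.8139230369187 joint deg -358.2860769630813 lids phase 11.183196527543812
n 2631 axis [606.4 102.4] jar phase deg 11.166961066666197 knob [553.03281503  93.75994423  97.5721679 ] 130
-170.83438686020787
0 side salt 975 [604.6 295.4 100.2]
0 side spoon 1081 [776.4 -56.6   9.9]
0 side comal 532 [ 677.5 -345.1  117.9]
0 scene salt 532 [610.4 294.1  99.9]
0 scene spoon 1069 [778.6 -56.6   9.7]
0 scene comal 1352 [ 687.7 -367.5  109.2]
9 side salt 973 [604.6 295.5 100.3]
9 side spoon 1059 [776.6 -56.7  10. ]
9 side comal 531 [ 677.4 -344.8  117.9]
9 scene salt 530 [610.3 294.1  99.8]
9 scene spoon 1077 [778.2 -57.    9.7]
9 scene comal 1350 [ 687.7 -367.5  109. ]
```

View pics/l9.png

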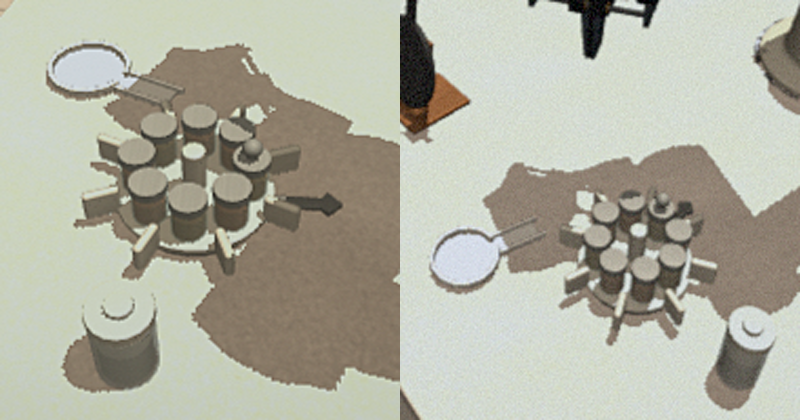

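```bash
python3 - <<'E'
from plant import arm
print(arm.close_job())
E
```

```text
the job is handed in; nothing more can be done
None
```

The knobbed jar now rests in line with the pointer, the hand is well clear, and the job is handed in at about 14 s.

**Moves:** The wheel started exactly 3 clicks short. With the fingers shut, I gave three gentle flicks (about 3 N at most in the end-of-move readings) to the tab behind the pointer on the robot's side. Each time I stopped just past half-way so the catch finished the click, then withdrew outwards. After the second flick I let the wheel settle for about 2.5 s and confirmed it was one click short before the last flick.

**Last checks:**
- **Alignment:** Fitting all the lids puts a jar at −168.8°, against the pointer at about −168° to −169°. That is about 0.7° off the lid position at the start.
- **Knob reading:** Read directly, the knob is coarser and did not agree as closely: −172.6° and −169.8° from the two cameras. The same kind of spread showed at every click, so I relied on the lid fit.
- **Bystanders:** The salt dispenser, spoon rest and comal measured within 0.5 mm of where they began.
- **Contact:** The wrist force was about zero with the hand away. I saw no contact with the jars.

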